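# Swap which push-latch bench drawer stands ajar

### The arm

A 6-joint arm with a two-finger parallel gripper is mounted at the origin on the work surface. World frame = base frame: x ahead of the robot, y to its left, z up, the work surface at z = 0. Lengths are in m, angles in rad, forces in N, time in s.
With the tool pointing down it reaches from about 0.35 to 0.85 m from the base axis. Payload 8.1 kg.
Tool frame: the origin (TCP) lies between the finger pads; the fingertips stand 14 mm ahead of it and the grasp point (between the pads) lies 5 mm behind it; z points along the fingers, y is the direction in which the jaws open and shut (so a half turn about z gives the same grasp; the last joint's range is limited). The gripper opens to 93 mm and grips with 3 to 60 N. Pads are 15 mm wide; open, the fingers measure 128 mm over their backs; the gripper's body (75 mm by 188 mm) begins 65 mm behind the grasp point.
Start: joints at [-1.351, 0.13, 1.488, -0, 1.523, -0.085], TCP at [0.18, -0.572, 0.233] pointing down, gripper open.
Joint ranges: [-2.96, 2.96], [-0.89, 2.26], [0.02, 2.5], [-1.34, 4.48], [0, 2.73], [-2.66, 2.66]. Speed limits (rad/s): [2.39, 2.39, 2.79, 3.14, 3.14, 3.14].

### API

Orientations are given as a rotation vector (axis times angle).
In Python, from plant import robot gives the robot as it stands.
- The arm moves only by the tool step_arm, never from a script. Its argument "targets" is a list of rows, each an object of numbers: "tx", "ty", "tz": the shift along the tool's x, y, z in mm; "ax", "ay", "az": the turn, a rotation vector about the tool's x, y, z in rad; "grip": the closure in counts, from 0 (fully open) to 255 (shut). In form: [{"tx": .., "ty": .., "tz": .., "ax": .., "ay": .., "az": .., "grip": ..}, ...]. A call has 1 to 20 rows; each row shifts and turns the commanded pose from where the row before left it, along the tool's axes as they then stand; what a row does not reach is not made up. A row lasts 1/10 s, in which the tool goes at most 50 mm and 8.59 degrees, less where a joint would pass 70% of its speed; a pose out of reach is approached as far as the arm can. A call with a gripper value outside its range is refused whole. The fingers move at their own pace and stop on an object; "squeeze" is the grip in N (left out, the last holds). Time passes only in rows, so rows that do not move let the fingers close. It gives the time, the measured TCP pose, the force and the opening at its end, in the units of the state.
- robot.read_state(): the state, without advancing time (a new reading comes with each control period).
- robot.read_camera(name): name is "scene" or "top" or "wrist"; returns a dict with "frame" (400x640x3 uint8, blue, green, red), "fx", "fy", "cx", "cy" (pixels), "R" (3x3) and "t" (3): a world point X has camera coordinates R X + t. Camera axes: x right, y down, z forward; pixel columns grow to the right and rows downward; lengths in m; the calibration is good to about 2 mm. A picture is of the moment at which its call begins. There is no depth.
- robot.close_job(): hands the job in, once; it reports no verdict.
The state is a dict: "t": time; "q": joint angles; "dq": joint speeds; "joint_torque": joint torques, N m; "tool_pos": TCP position; "orientation": TCP orientation; "force": force on the tool from outside, world axes, zero at the start; "wrist_torque": the same for the moment, N m; "opening": finger opening in m.
Only numpy, scipy, OpenCV 4.12 (cv2) and the standard library are available. Lean on these libraries where they do the work, as an engineer would, in place of code of your own. Each camera call takes 0.05 s, during which the arm holds its last target.

### The job

The wrong drawer was left ajar. Push that one in until it latches shut, and press the front of the shut drawer below the copper funnel so that it springs ajar and stays so; leave the third drawer shut.

Things in the scene. Friction and masses are not known exactly. Their poses are not given: they have to be found in the camera images.
- catch_front (a point): Shut drawer in the box with a copper funnel (rim 84 wide, 48 high) set in its top. Point: centre of the outer face of its plain dark wood front (104 wide, 74 high, 12 thick), 61 mm above the bench; moves with the drawer. x points level into the box (push this way), y along the front, z up. Pushed in 7 mm, to its hard stop at 7.5, and let go, a 3 N spring brings it 35 mm out, where it stays.
- stray_front (a point): The drawer left ajar, 35 mm farther out than the others, tin cup on its box; front, point and axes as catch_front. To latch: push it along x to the hard stop, 42 mm in, and let go; it comes back 7 mm and stays shut. About 6 N moves it slowly (drag 22 N per m/s); 12 N at the stop is ample.
- stray_drawer (a joint): How far the drawer that was left ajar is out, m: 0 latched shut, 0.035 ajar, -0.0075 at the inner stop. Its touch latch and those of the other two are alike: each full push changes ajar to shut or shut to ajar.
- plain_front (a point): Third drawer, shut, brass block on its box, not to be used; front, point and axes as catch_front. The 3 equal boxes (190 deep, 108 wide, zinc tops 102 mm above the bench) stand in a row in any order, 6 mm apart, on a 12 mm board. Fronts face the robot, upper edge 98 mm above the bench, 20 mm out from the box when shut; what stands on the boxes is 75 mm or more behind the front's face.

How it is judged:
At the end, for the whole second after the job is handed in: The drawer that was left ajar is latched (out by less than 6 mm, not held pressed in), the drawer below the funnel stands at least 20 mm out, and the third is shut within 6 mm of where it was (value of joint stray_drawer between -0.004 and 0.006 m and distance of catch_front from where it was at the start of the episode above 0.02 m and distance of plain_front from where it was at the start of the episode below 0.006 m); the robot touches nothing.
It fails at once if the third drawer comes more than 15 mm out (distance of plain_front from where it was at the start of the episode above 0.015 m).
It also fails if it takes over 45 s, if anything falls off the work surface, if the arm or the gripper's body presses on something with over 40 N, if the wrist force passes 120 N, or if a joint passes its speed limit or range.

## Working session

There is one attempt and no reset: what is moved stays moved. The work goes in short steps, Python scripts to look and compute and a tool call to move; the robot and the scene stay as the last step left them, time stands still between calls to the robot, and variables do not carry over. Pictures are saved under pics/ and viewed, and the job is handed in when it is done.

Besides the shell and the picture viewer there is one more tool, called after "Emit:" as name(argument=value, ...), one argument or row to a line, values as JSON. step_arm: Moves the arm, as the interface text tells. Its arguments: {"type":"object","properties":{"targets":{"type":"array"},"squeeze":{"type":"number"}},"required":["targets"]}

```bash
ls; mkdir -p pics; python3 - <<'E'
from plant import robot
import cv2,pickle
s=robot.read_state();print(s)
d={}
for n in("scene","top"):
    c=robot.read_camera(n);d[n]=c;cv2.imwrite(f"pics/{n}0.png",c["frame"]);print(n,c["fx"],c["cx"],c["cy"],c["R"],c["t"])
pickle.dump(d,open("cam0.pkl","wb"))
E
```

```text
pics
{'t': 0.0, 'q': array([-1.35140165e+00,  1.31120935e-01,  1.48926888e+00,  1.07029502e-05,
        1.52301795e+00, -8.54198020e-02]), 'dq': array([-4.41849212e-04,  1.04976682e-03, -2.07518223e-03, -1.54882102e-03,
        1.81363621e-03, -7.62235670e-05]), 'joint_torque': array([-2.75764805e-04, -5.59845829e+01, -4.91757846e+01,  7.67926709e-02,
        3.55977821e-02, -1.77231482e-04]), 'tool_pos': array([ 0.17996442, -0.57180359,  0.23161718]), 'orientation': array([-3.10338619e+00, -4.76674147e-01,  1.73994439e-04]), 'force': array([ 0.23952887,  0.79979336, -0.4114406 ]), 'wrist_torque': array([ 0.00099876,  0.05396736, -0.03037103]), 'opening': 0.09323013732703851}
scene 481.1523351028469 315.6487903059973 203.36099612561054 [[ 0.2022098   0.97930639  0.00837757]
 [ 0.82448678 -0.1656133  -0.54110422]
 [-0.52851939  0.11632377 -0.84091381]] [-0.15200973 -0.45354941  1.05928918]
top 431.5251599151055 320.83639495679466 198.78246717161772 [[ 0.01592515 -0.99984976 -0.00684387]
 [-0.98672827 -0.01460919 -0.16172164]
 [ 0.16159736  0.00932848 -0.98681268]] [-0.00091857  0.58126235  0.69699172]
```

View pics/scene0.png

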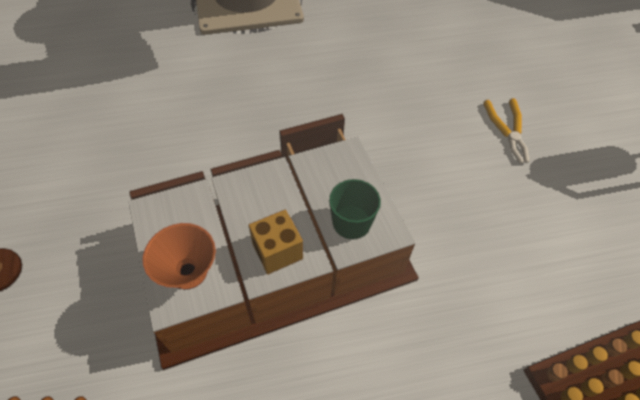

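View pics/top0.png

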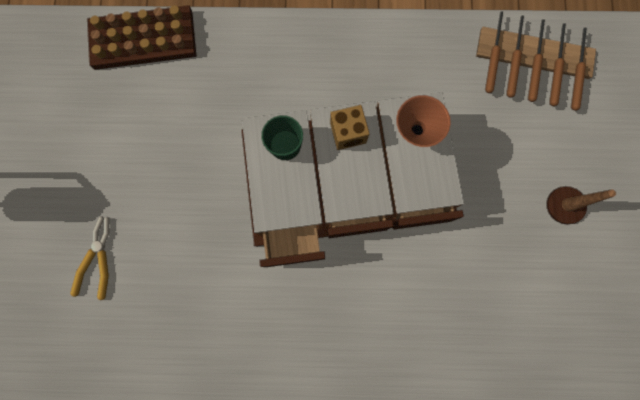

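The scene and top views agree. The drawer under the green tin cup (leftmost in top, front at about (292,258)) is ajar. The brass block is in the middle, and the funnel is on the right with its front at about (430,217). I'll zoom in to measure.

```bash
python3 - <<'E'
import cv2,pickle
d=pickle.load(open("cam0.pkl","rb"))
f=d["top"]["frame"][180:280,235:475]
f=cv2.convertScaleAbs(f,alpha=1.8,beta=20)
cv2.imwrite("pics/topz.png",cv2.resize(f,(792,330),interpolation=cv2.INTER_CUBIC))
f=d["scene"]["frame"][105:205,120:360]
f=cv2.convertScaleAbs(f,alpha=1.8,beta=20)
cv2.imwrite("pics/scz.png",cv2.resize(f,(792,330),interpolation=cv2.INTER_CUBIC))
E
```

```text
(no output)
```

View pics/topz.png

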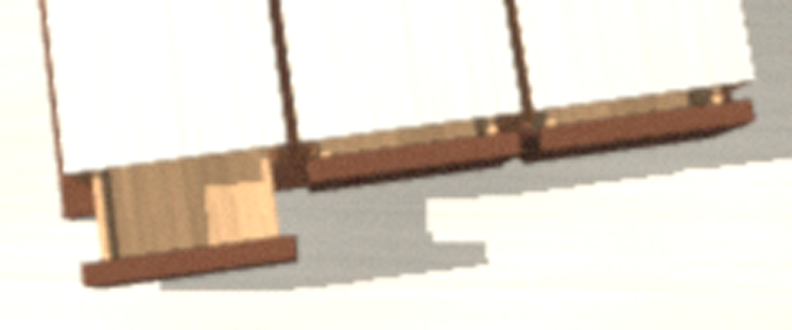

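View pics/scz.png

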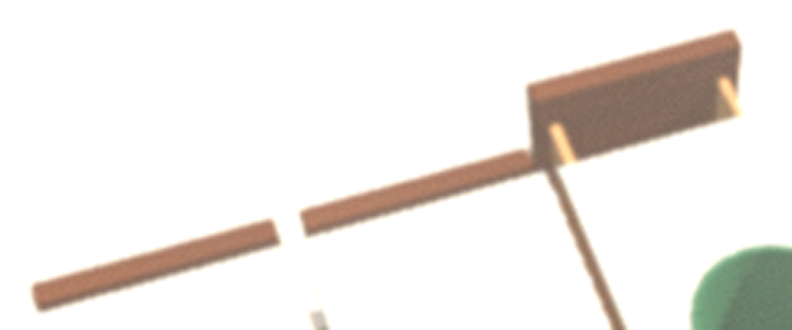

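```bash
cat > h.py <<'E'
import numpy as np
def ray(c,u,v,z):
    R=np.array(c["R"]);t=np.array(c["t"]);o=-R.T@t
    d=R.T@np.array([(u-c["cx"])/c["fx"],(v-c["cy"])/c["fy"],1])
    return o+d*(z-o[2])/d[2]
E
python3 - <<'E'
import pickle,numpy as np
from h import ray
d=pickle.load(open("cam0.pkl","rb"))
P={"scene":{"catch":[(33,288),(270,221)],"plain":[(302,213),(525,151)],"stray":[(528,85),(733,31)]},
"top":{"stray":[(297,259),(84,286)],"plain":[(519,158),(309,186)],"catch":[(753,122),(526,158)]}}
off={"scene":(120,105),"top":(235,180)}
for n in P:
  for k,v in P[n].items():
    w=[ray(d[n],(a+.5)/3.3-.5+off[n][0],(b+.5)/3.3-.5+off[n][1],.098) for a,b in v]
    e=w[1]-w[0]
    print(n,k,np.round(w,4)[:,:2].tolist(),"mid",np.round((w[0]+w[1])/2,4)[:2],"len",round(np.hypot(*e[:2]),4),"normal yaw",np.degrees(np.arctan2(-e[0],e[1])).round(2))
E
```

```text
scene catch [[0.5512, -0.2199], [0.5357, -0.1209]] mid [ 0.5435 -0.1704] len 0.1002 normal yaw 8.88
scene plain [[0.5341, -0.1072], [0.5192, -0.0078]] mid [ 0.5267 -0.0575] len 0.1005 normal yaw 8.55
scene stray [[0.4815, -0.0002], [0.4674, 0.099]] mid [0.4745 0.0494] len 0.1002 normal yaw 8.12
top stray [[0.4786, 0.0], [0.4643, 0.101]] mid [0.4714 0.0505] len 0.102 normal yaw 8.06
top plain [[0.5284, -0.106], [0.5134, -0.0052]] mid [ 0.5209 -0.0556] len 0.1019 normal yaw 8.47
top catch [[0.5475, -0.2189], [0.5284, -0.1093]] mid [ 0.538  -0.1641] len 0.1112 normal yaw 9.88
```

The faces work out as stray ≈ (0.473, 0.050), plain ≈ (0.525, −0.057) and catch ≈ (0.542, −0.169), with yaw about 8.5°. The 114 mm spacing, the 35 mm offset and the front lengths (100–102 mm, apart from a poor corner pick for catch in top) match what was given. Next I close the fingers, align tool x with the push direction, and move in front of the funnel drawer.

Emit:
step_arm(
  targets=[
    {"az": 0.078, "grip": 255},
    {"az": 0.078, "grip": 255},
    {"tx": 21, "ty": -20, "grip": 255},
    {"tx": 21, "ty": -20, "grip": 255},
    {"tx": 21, "ty": -20, "grip": 255},
    {"tx": 21, "ty": -20, "grip": 255},
    {"tx": 21, "ty": -20, "grip": 255},
    {"tx": 21, "ty": -20, "grip": 255},
    {"tx": 21, "ty": -20, "grip": 255},
    {"tx": 21, "ty": -20, "grip": 255},
    {"tx": 21, "ty": -20, "grip": 255},
    {"tx": 21, "ty": -20, "grip": 255},
    {"tx": 21, "ty": -20, "grip": 255},
    {"tx": 21, "ty": -20, "grip": 255},
    {"tx": 21, "ty": -20, "grip": 255},
    {"tx": 21, "ty": -20, "grip": 255},
    {"tx": 21, "ty": -20, "grip": 255},
    {"grip": 255},
  ],
  squeeze=20,
)

```text
schema error: expected keys tx, ty, tz, ax, ay, az, grip
```

Emit:
step_arm(
  targets=[
    {"tx": 0, "ty": 0, "tz": 0, "ax": 0, "ay": 0, "az": 0.078, "grip": 255},
    {"tx": 0, "ty": 0, "tz": 0, "ax": 0, "ay": 0, "az": 0.078, "grip": 255},
    {"tx": 21, "ty": -20, "tz": 0, "ax": 0, "ay": 0, "az": 0, "grip": 255},
    {"tx": 21, "ty": -20, "tz": 0, "ax": 0, "ay": 0, "az": 0, "grip": 255},
    {"tx": 21, "ty": -20, "tz": 0, "ax": 0, "ay": 0, "az": 0, "grip": 255},
    {"tx": 21, "ty": -20, "tz": 0, "ax": 0, "ay": 0, "az": 0, "grip": 255},
    {"tx": 21, "ty": -20, "tz": 0, "ax": 0, "ay": 0, "az": 0, "grip": 255},
    {"tx": 21, "ty": -20, "tz": 0, "ax": 0, "ay": 0, "az": 0, "grip": 255},
    {"tx": 21, "ty": -20, "tz": 0, "ax": 0, "ay": 0, "az": 0, "grip": 255},
    {"tx": 21, "ty": -20, "tz": 0, "ax": 0, "ay": 0, "az": 0, "grip": 255},
    {"tx": 21, "ty": -20, "tz": 0, "ax": 0, "ay": 0, "az": 0, "grip": 255},
    {"tx": 21, "ty": -20, "tz": 0, "ax": 0, "ay": 0, "az": 0, "grip": 255},
    {"tx": 21, "ty": -20, "tz": 0, "ax": 0, "ay": 0, "az": 0, "grip": 255},
    {"tx": 21, "ty": -20, "tz": 0, "ax": 0, "ay": 0, "az": 0, "grip": 255},
    {"tx": 21, "ty": -20, "tz": 0, "ax": 0, "ay": 0, "az": 0, "grip": 255},
    {"tx": 21, "ty": -20, "tz": 0, "ax": 0, "ay": 0, "az": 0, "grip": 255},
    {"tx": 21, "ty": -20, "tz": 0, "ax": 0, "ay": 0, "az": 0, "grip": 255},
    {"tx": 0, "ty": 0, "tz": 0, "ax": 0, "ay": 0, "az": 0, "grip": 255},
  ],
  squeeze=20,
)

```text
t: 1.9
tool_pos: [0.4484, -0.2264, 0.2322]
orientation: [-3.131, -0.238, -0.0]
force: [-1.0, -0.7, 0.1]
opening: 0.0002
```

Emit:
step_arm(
  targets=[
    {"tx": 0, "ty": -20, "tz": 20, "ax": 0, "ay": 0, "az": 0, "grip": 255},
    {"tx": 0, "ty": -20, "tz": 20, "ax": 0, "ay": 0, "az": 0, "grip": 255},
    {"tx": 0, "ty": 0, "tz": 30, "ax": 0, "ay": 0, "az": 0, "grip": 255},
    {"tx": 0, "ty": 0, "tz": 30, "ax": 0, "ay": 0, "az": 0, "grip": 255},
    {"tx": 0, "ty": 0, "tz": 30, "ax": 0, "ay": 0, "az": 0, "grip": 255},
    {"tx": 20, "ty": 0, "tz": 28, "ax": 0, "ay": 0, "az": 0, "grip": 255},
    {"tx": 20, "ty": 0, "tz": 0, "ax": 0, "ay": 0, "az": 0, "grip": 255},
    {"tx": 20, "ty": 0, "tz": 0, "ax": 0, "ay": 0, "az": 0, "grip": 255},
    {"tx": 0, "ty": 0, "tz": 0, "ax": 0, "ay": 0, "az": 0, "grip": 255},
    {"tx": 0, "ty": 0, "tz": 0, "ax": 0, "ay": 0, "az": 0, "grip": 255},
  ],
)

```text
t: 2.9
tool_pos: [0.4999, -0.1808, 0.0742]
orientation: [-3.133, -0.234, 0.002]
force: [0.6, 0.6, 0.7]
opening: 0.0005
```

```bash
python3 - <<'E'
from plant import robot
import cv2,numpy as np
s=robot.read_state();print(s["tool_pos"],s["force"],s["t"])
a=robot.read_camera("top")["frame"];b=robot.read_camera("scene")["frame"]
a=cv2.convertScaleAbs(cv2.resize(a[100:280,200:520],(533,300)),alpha=1.5,beta=15)
b=cv2.convertScaleAbs(cv2.resize(b[60:240,90:410],(533,300)),alpha=1.5,beta=15)
cv2.imwrite("pics/pre1.png",np.vstack([a,b]))
E
```

```text
[ 0.49988236 -0.1808067   0.07424751] [0.59186325 0.59228521 0.72949124] 2.9
```

View pics/pre1.png

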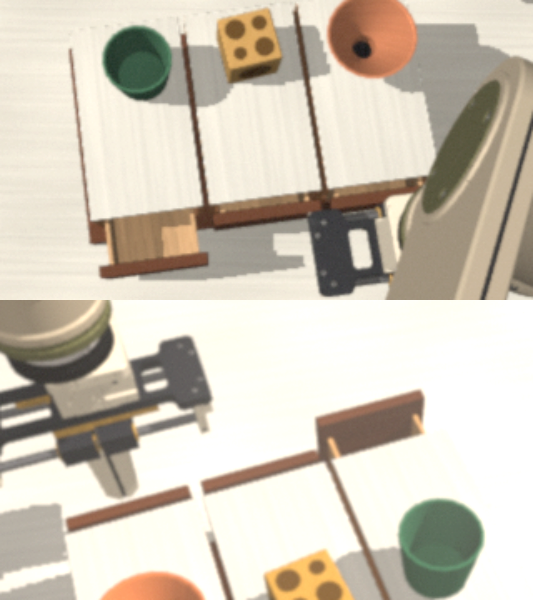

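The closed fingers (lower view, about (120,490)) stand centred in front of the funnel drawer's front, about 35 mm short of it. The plain drawer is clear of them. Next I approach.

Emit:
step_arm(
  targets=[
    {"tx": 10, "ty": 0, "tz": 0, "ax": 0, "ay": 0, "az": 0, "grip": 255},
    {"tx": 8, "ty": 0, "tz": 0, "ax": 0, "ay": 0, "az": 0, "grip": 255},
    {"tx": 6, "ty": 0, "tz": 0, "ax": 0, "ay": 0, "az": 0, "grip": 255},
    {"tx": 2, "ty": 0, "tz": 0, "ax": 0, "ay": 0, "az": 0, "grip": 255},
    {"tx": 2, "ty": 0, "tz": 0, "ax": 0, "ay": 0, "az": 0, "grip": 255},
    {"tx": 0, "ty": 0, "tz": 0, "ax": 0, "ay": 0, "az": 0, "grip": 255},
  ],
)

```text
t: 3.6
tool_pos: [0.5284, -0.1762, 0.0746]
orientation: [-3.133, -0.234, 0.0]
force: [-0.3, -0.2, -1.0]
opening: 0.0005
```

Emit:
step_arm(
  targets=[
    {"tx": 2, "ty": 0, "tz": 0, "ax": 0, "ay": 0, "az": 0, "grip": 255},
    {"tx": 2, "ty": 0, "tz": 0, "ax": 0, "ay": 0, "az": 0, "grip": 255},
    {"tx": 2, "ty": 0, "tz": 0, "ax": 0, "ay": 0, "az": 0, "grip": 255},
    {"tx": 0, "ty": 0, "tz": 0, "ax": 0, "ay": 0, "az": 0, "grip": 255},
  ],
)

```text
t: 4.0
tool_pos: [0.534, -0.1755, 0.0746]
orientation: [-3.133, -0.234, 0.001]
force: [-3.4, 0.3, 1.7]
opening: 0.0003
```

Emit:
step_arm(
  targets=[
    {"tx": 1, "ty": 0, "tz": 0, "ax": 0, "ay": 0, "az": 0, "grip": 255},
    {"tx": 1, "ty": 0, "tz": 0, "ax": 0, "ay": 0, "az": 0, "grip": 255},
    {"tx": 1, "ty": 0, "tz": 0, "ax": 0, "ay": 0, "az": 0, "grip": 255},
    {"tx": 0, "ty": 0, "tz": 0, "ax": 0, "ay": 0, "az": 0, "grip": 255},
  ],
)

```text
t: 4.4
tool_pos: [0.5371, -0.175, 0.0746]
orientation: [-3.133, -0.234, 0.0]
force: [-3.2, -0.6, 2.0]
opening: 0.0004
```

Emit:
step_arm(
  targets=[
    {"tx": 1, "ty": 0, "tz": 0, "ax": 0, "ay": 0, "az": 0, "grip": 255},
    {"tx": 1, "ty": 0, "tz": 0, "ax": 0, "ay": 0, "az": 0, "grip": 255},
    {"tx": 1, "ty": 0, "tz": 0, "ax": 0, "ay": 0, "az": 0, "grip": 255},
    {"tx": 0, "ty": 0, "tz": 0, "ax": 0, "ay": 0, "az": 0, "grip": 255},
  ],
)

```text
t: 4.8
tool_pos: [0.5394, -0.1746, 0.0746]
orientation: [-3.133, -0.234, 0.003]
force: [-10.0, -0.7, 4.3]
opening: 0.0004
```

The force has risen from about 3 N to 10 N, so the drawer is at the hard stop. I'll retract well past 35 mm.

Emit:
step_arm(
  targets=[
    {"tx": -5, "ty": 0, "tz": 0, "ax": 0, "ay": 0, "az": 0, "grip": 255},
    {"tx": -15, "ty": 0, "tz": 0, "ax": 0, "ay": 0, "az": 0, "grip": 255},
    {"tx": -20, "ty": 0, "tz": 0, "ax": 0, "ay": 0, "az": 0, "grip": 255},
    {"tx": -20, "ty": 0, "tz": 0, "ax": 0, "ay": 0, "az": 0, "grip": 255},
    {"tx": -20, "ty": 0, "tz": 0, "ax": 0, "ay": 0, "az": 0, "grip": 255},
    {"tx": -20, "ty": 0, "tz": 0, "ax": 0, "ay": 0, "az": 0, "grip": 255},
    {"tx": -20, "ty": 0, "tz": 0, "ax": 0, "ay": 0, "az": 0, "grip": 255},
    {"tx": 0, "ty": 0, "tz": 0, "ax": 0, "ay": 0, "az": 0, "grip": 255},
    {"tx": 0, "ty": 0, "tz": 0, "ax": 0, "ay": 0, "az": 0, "grip": 255},
  ],
)

```text
t: 5.7
tool_pos: [0.4222, -0.1926, 0.0751]
orientation: [3.132, 0.232, 0.003]
force: [0.4, 0.9, -0.6]
opening: 0.0003
```

```bash
cat > look.py <<'E'
import sys
from plant import robot
import cv2,numpy as np
s=robot.read_state();print(s["tool_pos"],s["force"],s["t"])
a=robot.read_camera("top")["frame"];b=robot.read_camera("scene")["frame"]
a=cv2.convertScaleAbs(cv2.resize(a[100:280,200:520],(533,300)),alpha=1.5,beta=15)
b=cv2.convertScaleAbs(cv2.resize(b[60:240,90:410],(533,300)),alpha=1.5,beta=15)
cv2.imwrite(sys.argv[1],np.vstack([a,b]))
E
python3 look.py pics/post1.png
```

```text
[ 0.4222383  -0.19261375  0.07508091] [ 0.38838937  0.94741717 -0.63034228] 5.7
```

View pics/post1.png

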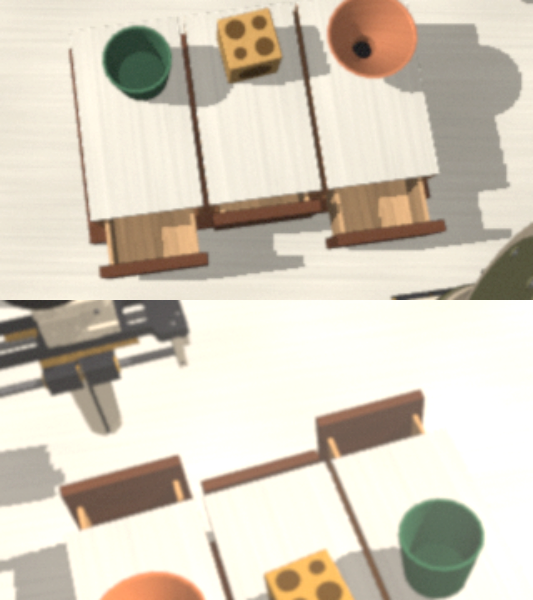

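The funnel drawer sprung ajar: its front is now at about (385,235) in the upper view, level with the stray one. The plain drawer is unchanged. Next I move across to the stray front, 232 mm along −tool y, with its face about 86 mm ahead of the TCP.

Emit:
step_arm(
  targets=[
    {"tx": 0, "ty": -20, "tz": 0, "ax": 0, "ay": 0, "az": 0, "grip": 255},
    {"tx": 0, "ty": -20, "tz": 0, "ax": 0, "ay": 0, "az": 0, "grip": 255},
    {"tx": 0, "ty": -20, "tz": 0, "ax": 0, "ay": 0, "az": 0, "grip": 255},
    {"tx": 0, "ty": -20, "tz": 0, "ax": 0, "ay": 0, "az": 0, "grip": 255},
    {"tx": 0, "ty": -20, "tz": 0, "ax": 0, "ay": 0, "az": 0, "grip": 255},
    {"tx": 0, "ty": -20, "tz": 0, "ax": 0, "ay": 0, "az": 0, "grip": 255},
    {"tx": 0, "ty": -20, "tz": 0, "ax": 0, "ay": 0, "az": 0, "grip": 255},
    {"tx": 0, "ty": -20, "tz": 0, "ax": 0, "ay": 0, "az": 0, "grip": 255},
    {"tx": 0, "ty": -20, "tz": 0, "ax": 0, "ay": 0, "az": 0, "grip": 255},
    {"tx": 0, "ty": -20, "tz": 0, "ax": 0, "ay": 0, "az": 0, "grip": 255},
    {"tx": 0, "ty": -20, "tz": 0, "ax": 0, "ay": 0, "az": 0, "grip": 255},
    {"tx": 10, "ty": -12, "tz": 0, "ax": 0, "ay": 0, "az": 0, "grip": 255},
    {"tx": 20, "ty": 0, "tz": 0, "ax": 0, "ay": 0, "az": 0, "grip": 255},
    {"tx": 20, "ty": 0, "tz": 0, "ax": 0, "ay": 0, "az": 0, "grip": 255},
    {"tx": 0, "ty": 0, "tz": 0, "ax": 0, "ay": 0, "az": 0, "grip": 255},
    {"tx": 0, "ty": 0, "tz": 0, "ax": 0, "ay": 0, "az": 0, "grip": 255},
  ],
)

```text
t: 7.4
tool_pos: [0.4365, 0.0449, 0.0745]
orientation: [-3.133, -0.235, 0.001]
force: [-0.4, 0.0, 0.0]
opening: 0.0003
```

```bash
python3 look.py pics/pre2.png
```

```text
[0.43653124 0.04486193 0.07446216] [-0.44380403  0.01215606  0.00763646] 7.4
```

View pics/pre2.png

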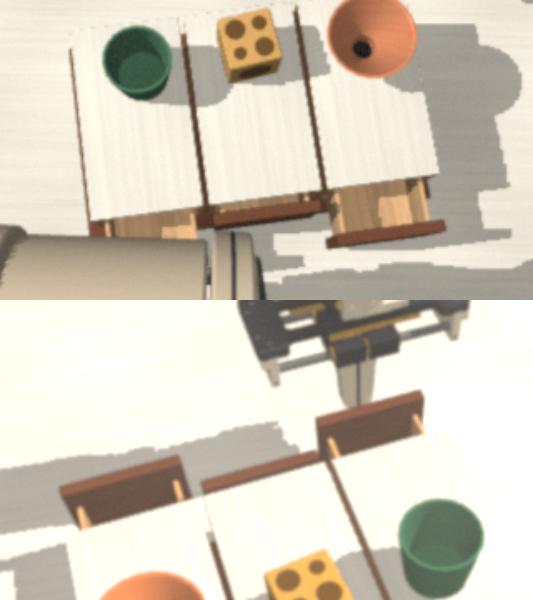

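The fingers stand centred in front of the stray front (lower view, (358,400)). Now I push.

Emit:
step_arm(
  targets=[
    {"tx": 8, "ty": 0, "tz": 0, "ax": 0, "ay": 0, "az": 0, "grip": 255},
    {"tx": 8, "ty": 0, "tz": 0, "ax": 0, "ay": 0, "az": 0, "grip": 255},
    {"tx": 4, "ty": 0, "tz": 0, "ax": 0, "ay": 0, "az": 0, "grip": 255},
    {"tx": 4, "ty": 0, "tz": 0, "ax": 0, "ay": 0, "az": 0, "grip": 255},
    {"tx": 4, "ty": 0, "tz": 0, "ax": 0, "ay": 0, "az": 0, "grip": 255},
    {"tx": 4, "ty": 0, "tz": 0, "ax": 0, "ay": 0, "az": 0, "grip": 255},
    {"tx": 4, "ty": 0, "tz": 0, "ax": 0, "ay": 0, "az": 0, "grip": 255},
    {"tx": 4, "ty": 0, "tz": 0, "ax": 0, "ay": 0, "az": 0, "grip": 255},
  ],
)

```text
t: 8.3
tool_pos: [0.476, 0.0504, 0.0745]
orientation: [3.133, 0.234, -0.001]
force: [-3.5, -0.6, 3.1]
opening: 0.0005
```

Emit:
step_arm(
  targets=[
    {"tx": 3, "ty": 0, "tz": 0, "ax": 0, "ay": 0, "az": 0, "grip": 255},
    {"tx": 3, "ty": 0, "tz": 0, "ax": 0, "ay": 0, "az": 0, "grip": 255},
    {"tx": 3, "ty": 0, "tz": 0, "ax": 0, "ay": 0, "az": 0, "grip": 255},
    {"tx": 3, "ty": 0, "tz": 0, "ax": 0, "ay": 0, "az": 0, "grip": 255},
    {"tx": 3, "ty": 0, "tz": 0, "ax": 0, "ay": 0, "az": 0, "grip": 255},
    {"tx": 3, "ty": 0, "tz": 0, "ax": 0, "ay": 0, "az": 0, "grip": 255},
    {"tx": 3, "ty": 0, "tz": 0, "ax": 0, "ay": 0, "az": 0, "grip": 255},
  ],
)

```text
t: 9.0
tool_pos: [0.4969, 0.0535, 0.0745]
orientation: [-3.133, -0.234, 0.001]
force: [-3.7, -1.4, 0.5]
opening: 0.0005
```

Emit:
step_arm(
  targets=[
    {"tx": 2, "ty": 0, "tz": 0, "ax": 0, "ay": 0, "az": 0, "grip": 255},
    {"tx": 2, "ty": 0, "tz": 0, "ax": 0, "ay": 0, "az": 0, "grip": 255},
    {"tx": 1, "ty": 0, "tz": 0, "ax": 0, "ay": 0, "az": 0, "grip": 255},
    {"tx": 1, "ty": 0, "tz": 0, "ax": 0, "ay": 0, "az": 0, "grip": 255},
    {"tx": 0, "ty": 0, "tz": 0, "ax": 0, "ay": 0, "az": 0, "grip": 255},
  ],
)

```text
t: 9.5
tool_pos: [0.5028, 0.0545, 0.0746]
orientation: [-3.133, -0.233, -0.0]
force: [-1.8, -0.0, -0.8]
opening: 0.0005
```

Emit:
step_arm(
  targets=[
    {"tx": 1, "ty": 0, "tz": 0, "ax": 0, "ay": 0, "az": 0, "grip": 255},
    {"tx": 1, "ty": 0, "tz": 0, "ax": 0, "ay": 0, "az": 0, "grip": 255},
    {"tx": 1, "ty": 0, "tz": 0, "ax": 0, "ay": 0, "az": 0, "grip": 255},
    {"tx": 0, "ty": 0, "tz": 0, "ax": 0, "ay": 0, "az": 0, "grip": 255},
  ],
)

```text
t: 9.9
tool_pos: [0.5047, 0.0547, 0.0745]
orientation: [3.133, 0.234, -0.004]
force: [-10.1, -0.5, 5.8]
opening: 0.0005
```

Emit:
step_arm(
  targets=[
    {"tx": 1, "ty": 0, "tz": 0, "ax": 0, "ay": 0, "az": 0, "grip": 255},
    {"tx": 0, "ty": 0, "tz": 0, "ax": 0, "ay": 0, "az": 0, "grip": 255},
  ],
)

```text
t: 10.1
tool_pos: [0.5047, 0.0548, 0.0745]
orientation: [3.133, 0.234, -0.007]
force: [-16.7, -2.7, 11.3]
opening: 0.0008
```

It is at the hard stop: 16.7 N with no further movement. I'll retract, then raise the tool clear.

Emit:
step_arm(
  targets=[
    {"tx": -5, "ty": 0, "tz": 0, "ax": 0, "ay": 0, "az": 0, "grip": 255},
    {"tx": -15, "ty": 0, "tz": 0, "ax": 0, "ay": 0, "az": 0, "grip": 255},
    {"tx": -20, "ty": 0, "tz": 0, "ax": 0, "ay": 0, "az": 0, "grip": 255},
    {"tx": -20, "ty": 0, "tz": 0, "ax": 0, "ay": 0, "az": 0, "grip": 255},
    {"tx": -20, "ty": 0, "tz": 0, "ax": 0, "ay": 0, "az": 0, "grip": 255},
    {"tx": -20, "ty": 0, "tz": 0, "ax": 0, "ay": 0, "az": 0, "grip": 255},
    {"tx": 0, "ty": 0, "tz": -20, "ax": 0, "ay": 0, "az": 0, "grip": 255},
    {"tx": 0, "ty": 0, "tz": -20, "ax": 0, "ay": 0, "az": 0, "grip": 255},
    {"tx": 0, "ty": 0, "tz": -20, "ax": 0, "ay": 0, "az": 0, "grip": 255},
    {"tx": 0, "ty": 0, "tz": 0, "ax": 0, "ay": 0, "az": 0, "grip": 255},
    {"tx": 0, "ty": 0, "tz": 0, "ax": 0, "ay": 0, "az": 0, "grip": 255},
  ],
)

```text
t: 11.2
tool_pos: [0.4087, 0.0402, 0.135]
orientation: [3.133, 0.233, 0.004]
force: [0.4, -0.8, 0.1]
opening: 0.0005
```

```bash
python3 look.py pics/post2.png
```

```text
[0.40874254 0.04021039 0.13503524] [ 0.40604703 -0.77094567  0.09907205] 11.2
```

View pics/post2.png

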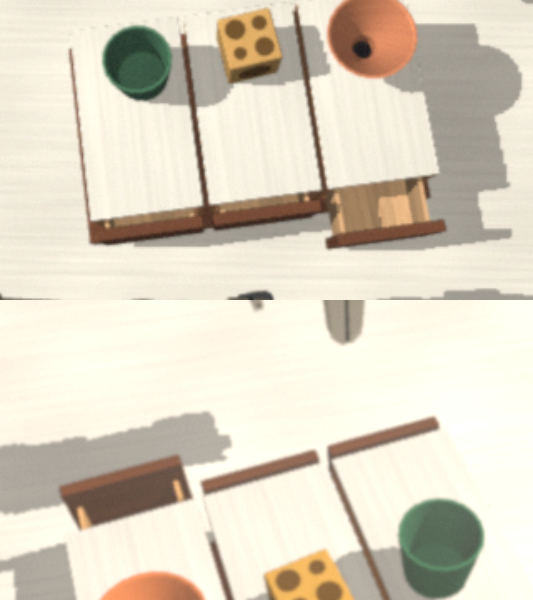

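The stray front (lower view, outer edge (328,447)–(435,418)) is now in line with the plain front's edge ((203,483)–(317,452)). That puts it shut, within about 1–2 mm. The funnel drawer stands ajar, plain hasn't moved, and the gripper is clear. I'll hand it in.

```bash
python3 - <<'E'
from plant import robot
print(robot.close_job()); s=robot.read_state();print(s["t"],s["force"])
E
```

```text
the job is handed in; nothing more can be done
None
the job is handed in; nothing more can be done
```

The job is handed in at about 11 s of the 45 s allowed; it reports no verdict, so the result rests on my own checks.

- **Funnel drawer:** I pressed it to its stop with the closed fingers at about 10 N, and it sprang ajar. In the last pictures it stands out as far as the stray drawer did at the start.
- **Drawer left ajar (tin cup):** I pushed it to its stop at about 17 N and let go. It came back to shut, with its front in line with the third drawer's to within 1–2 mm by eye in the picture.
- **Third drawer (brass block):** The pictures show no movement.
- **Arm:** The gripper was about 100 mm clear of the fronts with about 0 N on the wrist.

**Disagreements:** The two cameras differed by 3–6 mm on where the fronts were, so I found contact and the stops from the force instead. One force reading during the second push was low at 1.8 N, within about 1–2 N of reading noise. The first move call was refused for missing keys and moved nothing.

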